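# Set the strap cutter's fence to its index and lock it

### The job

Set the bench strap cutter to the width its index marks: with a fingertip on the rim of the knurled wheel, roll the wheel until the fence has closed in on the index needle and the fence's leading edge (the face towards the blade) is in line with the needle. Then press the lock lever all the way down and take the hand away. Move the fence by the wheel alone, never by pushing it, keep off the blade and do not shift the index; pick nothing up and leave the things lying around the cutter where they are.

Things in the scene. Friction and masses are not known exactly. Their poses are not given: they have to be found in the camera images.
- cutter: bench strap cutter: grey cast base 130 x 220 x 16 mm, fixed on a 3 mm mat; place and yaw vary. Origin: centre of its underside, on the mat; x to the graduated rule's side, y along the fence's travel to the blade, z up. In these axes (mm): wheel at y -65 between cheeks (|x| 10 to 42, 50 high), blade post at y 83 to 105 (66 high), rule at x 46 to 60 (46 high), lock lever outside the cheek at -x
- wheel_top (a point): highest point of the rim of the knurled steel wheel, mid-width, 70 mm above the mat; it does not move as the wheel turns; axes as the cutter's. The wheel is 50 mm in diameter and 14 mm wide, its axle along the cutter's x, 25 mm below this point; its upper 20 mm stand clear of the cheeks
- wheel (a joint): turn of the knurled wheel, rad, grows as the fence closes: stroke its top along the cutter's y with a fingertip pressed down at 5 to 12 N. Rolling the top to -y (away from the blade) drives the fence to +y, closing on blade and needle; the reverse opens it. 8 mm of fence per rad, 0.32 mm per mm of rim. About 2 N at the rim turn it; it stays where it is left
- fence: steel fence that slides along the cutter's y: an upright plate 76 mm long in x, 8 mm thick, top 42 mm above the mat, with two guide rods and a rack that run back through the cheeks. Its origin coincides with the cutter's when widest open and moves with it along y, 0 to 52 mm
- fence_edge (a point): point on the fence's leading edge (the face towards the blade) at its top corner, where a lug runs beside the rule, 46 mm above the mat; axes as the cutter's
- index_mark (a point): middle of the dark needle (3 mm wide) of the brass index clip that straddles the rule, given at the level of fence_edge; axes as the cutter's. When the fence is set, fence_edge lies at y = 0 seen from here; it starts 14 to 38 mm short (negative y). A push of 6 N shifts the clip: leave it alone
- blade: upright cutting blade, 22 x 2 x 36 mm, in its holder on the blade post, fixed; origin coincides with the cutter's, the blade stands at x = 4, y = 68, z = 22 to 62 mm in the cutter's axes. Keep off
- lock (a joint): cam lock lever, rad: 0 stands raised at 46 degrees, 0.8 lies flat (all the way down); starts at 0 to 0.1; stays where it is left; about 2 N on its tip move it
- lock_tip (a point): middle of the upper face of the lever's black end (20 x 16 mm): raised about 87 mm above the mat, flat 51 mm. The lever's pivot lies at x -47, y -65, z 46 mm in the cutter's axes, its axis along y; the end is 52 mm from the pivot and points to -x when flat (x = -99 mm)
- nippers: diagonal nippers with orange handles, 145 mm long, 14 mm thick, lying on the mat; origin under the pivot
- forceps: steel locking forceps, 135 mm long, 6 mm thick, lying on the mat; origin under the middle
- awl: awl with a turned wooden handle, 130 mm long, 24 mm thick, lying on the mat; origin under the ferrule
- tub: open white tub of ochre filler, 58 mm across, 45 mm high, off the blade end of the cutter; origin under its centre
- tub_lid: white screw lid, 62 mm across, 11 mm high, flat on the mat on the lever side; origin under its centre
- glue: small white glue bottle with a yellow nozzle, 30 mm across, 88 mm high, standing on the rule side of the cutter; origin under its centre
- marker: yellow marker with a black cap, 130 mm long, 18 mm thick, lying on the rule side; origin under its middle
- bell: brass bell, 25 mm across, 29 mm high, on the mat on the lever side; origin under its centre
There are look-alikes about, which are no part of the job. What is shaped like the awl but green or pink is not meant.

How it is judged (in metres and radians):
On the way, in this order (a step that is already met when the one before it is completed fails the run):
1. the fence is brought to the needle by the wheel, with the lock lever still up (y of fence_edge in the frame of index_mark between -0.0025 and 0.0025 m and value of joint lock below 0.4 rad), for 0.2 s.
2. the lock lever is pressed down with the fence on the needle (y of fence_edge in the frame of index_mark between -0.0025 and 0.0025 m and value of joint lock above 0.7 rad), for 0.2 s.
At the end, for the whole second after the job is handed in: the fence's leading edge is within 2.5 mm (half a division of the rule) of the middle of the needle, along the rule, and at rest; the lock lever is down (at least 0.70 of its 0.80 rad); everything else is at rest (all of step 2 and linear speed of fence below 0.003 m/s and linear speed of each of nippers, forceps, awl, tub, tub_lid, glue, marker, bell below 0.01 m/s); the robot touches nothing.
It fails at once if the robot pushes on the fence, its rods or its rack (contact force between any of the fingers, the arm and fence above 1 N).
It fails at once if the robot touches the blade or its holder (contact force between any of the fingers, the arm and blade above 0.5 N).
It fails at once if the index is shifted by more than 1.5 mm (distance of index_mark from where it was at the start of the episode above 0.0015 m).
It fails at once if a bystander is lifted, knocked or shifted by more than 15 mm (distance of any of nippers, forceps, awl, tub, tub_lid, glue, marker, bell from where it was at the start of the episode above 0.015 m).
It also fails if it takes over 64 s, if anything falls off the work surface, if the arm or the gripper's body presses on something with over 40 N, if the wrist force passes 120 N, or if a joint passes its speed limit or range.

### The arm

A 6-joint arm with a two-finger parallel gripper is mounted at the origin on the work surface. World frame = base frame: x ahead of the robot, y to its left, z up, the work surface at z = 0. Lengths are in mm, angles in degrees, forces in N, time in s.
With the tool pointing down it reaches from about 350 to 850 mm from the base axis. Payload 8.1 kg.
Tool frame: the origin (TCP) lies between the finger pads; the fingertips stand 22 mm ahead of it and the grasp point (between the pads) lies 3 mm ahead of it; z points along the fingers, y is the direction in which the jaws open and shut (so a half turn about z gives the same grasp; the last joint's range is limited). The gripper opens to 85 mm and grips with 20 to 120 N. Pads are 22 mm wide; open, the fingers measure 114 mm over their backs; the gripper's body (76 mm by 85 mm) begins 54 mm behind the grasp point. The pads swing forward as they close: fully open they stand 13 mm farther back than shut.
Start: joints at [68.216, 7.471, 85.268, -0, 87.261, -4.893], TCP at [174.307, 574.128, 253.292] pointing down, gripper open.
Joint ranges: [-169.43, 169.43], [-51.17, 129.36], [1.28, 143.12], [-76.62, 256.62], [0, 156.53], [-152.29, 152.29]. Speed limits (degrees/s): [136.94, 136.94, 159.86, 180, 180, 180].

### API

Orientations are given as [roll, pitch, yaw] about the fixed x, y, z axes, in that order (R = Rz(yaw) Ry(pitch) Rx(roll)).
In Python, from bench import r gives the robot as it stands.
- The arm moves only by the tool drive_tool, never from a script. Its argument "moves" is a list of rows, each a list of 2 entries, a list of its own where there are three numbers: the shift along the world's x, y, z in mm, then the turn about the world's z in degrees. A call has exactly 8 rows; each row is the pose to reach, as a shift and turn from the pose commanded when the call began; what a row does not reach only later rows make up. A row lasts 1/12 s, in which the tool goes at most 41.7 mm and 7.16 degrees, less where a joint would pass 70% of its speed; a pose out of reach is approached as far as the arm can. A call with a gripper value outside its range is refused whole. "fingers" is the finger opening in mm, from 0 to 85.4, set as the call begins (left out, the last holds). The fingers move at their own pace and stop on an object; "squeeze" is the grip in N (left out, the last holds). Time passes only in rows, so rows that repeat a pose let the fingers close, or fill a call up. It gives the time, the measured TCP pose, the force and the opening at its end, in the units of the state.
- r.sense(): the state, without advancing time (a new reading comes with each control period).
- r.snapshot(name): name is "side" or "top" or "wrist"; returns a dict with "pixels" (400x640x3 uint8, red, green, blue), "camera_matrix" (3x3 intrinsics, pixels), "xyz" and "orientation" of the camera in the world. Camera axes: x right, y down, z forward; pixel columns grow to the right and rows downward; lengths in mm; the calibration is good to about 2 mm. A picture is of the moment at which its call begins. There is no depth.
- r.hand_in(): hands the job in, once; it reports no verdict.
The state is a dict: "time": time; "joint_pos": joint angles; "qd": joint speeds; "joint_efforts": joint torques, N m; "tool_pos": TCP position; "tcp_rot": TCP orientation; "ft_force": force on the tool from outside, world axes, zero at the start; "wrist_torque": the same for the moment, N m; "finger_gap": finger opening in mm.
Only numpy, scipy, OpenCV 4.12 (cv2) and the standard library are available. Lean on these libraries where they do the work, as an engineer would, in place of code of your own. Each camera call takes 0.05 s, during which the arm holds its last target.

## Working session

There is one attempt and no reset: what is moved stays moved. The work goes in short steps, Python scripts to look and compute and a tool call to move; the robot and the scene stay as the last step left them, time stands still between calls to the robot, and variables do not carry over. Pictures are saved under pics/ and viewed, and the job is handed in when it is done.

Besides the shell and the picture viewer there is one more tool, called as name(argument=value, ...) on one line, values as JSON. drive_tool: Moves the arm, as the interface text tells. Its arguments: {"type":"object","properties":{"moves":{"type":"array","items":{"type":"array"}},"fingers":{"type":"number"},"squeeze":{"type":"number"}},"required":["moves"]}

```bash
ls; mkdir -p pics
python3 - <<'E'
from bench import r
import cv2,pickle
s=r.sense();print(s)
for n in ["side","top","wrist"]:
    d=r.snapshot(n);cv2.imwrite(f"pics/{n}0.png",d["pixels"][:,:,::-1]);pickle.dump(d,open(f"pics/{n}0.pkl","wb"))
    print(n,d["camera_matrix"],d["xyz"],d["orientation"])
E
```

```text
pics
{'time': 0.0, 'joint_pos': array([ 6.82161957e+01,  7.51333763e+00,  8.53289563e+01,  1.47355252e-03,
        8.72621839e+01, -4.89194196e+00]), 'qd': array([ 0.10322139,  0.02135051,  0.02571645,  0.02990406, -0.04751528,
        0.03309494]), 'joint_efforts': array([ 1.31481229e-03, -5.69396746e+01, -5.00565684e+01, -6.89771355e-06,
        1.45342690e-02, -2.47559899e-05]), 'tool_pos': array([174.10993937, 573.65294769, 252.26595354]), 'tcp_rot': array([-1.79896028e+02, -1.03759067e-02,  1.63108057e+02]), 'ft_force': array([-0.89633855,  0.4359599 , -0.05013729]), 'wrist_torque': array([-0.00497753,  0.00889316, -0.03148643]), 'finger_gap': 85.73659497675541}
side [[376.80546067   0.         317.61126216]
 [  0.         376.80546067 198.87548289]
 [  0.           0.           1.        ]] [   6.19980673 -806.93951755  853.53237953] [-132.13508549   -0.96214146  -30.39705806]
top [[364.3106167    0.         322.37548815]
 [  0.         364.3106167  202.22076768]
 [  0.           0.           1.        ]] [ 260.26382847  -61.08165364 1022.58360507] [-168.93567254   -1.53911705  -91.01473558]
wrist [[325.33639002   0.         321.529566  ]
 [  0.         325.33639002 197.51524692]
 [  0.           0.           1.        ]] [ 99.32648906 597.46083643 374.23253859] [1.61787141e+02 9.86396022e-02 7.30620733e+01]
```

View pics/side0.png

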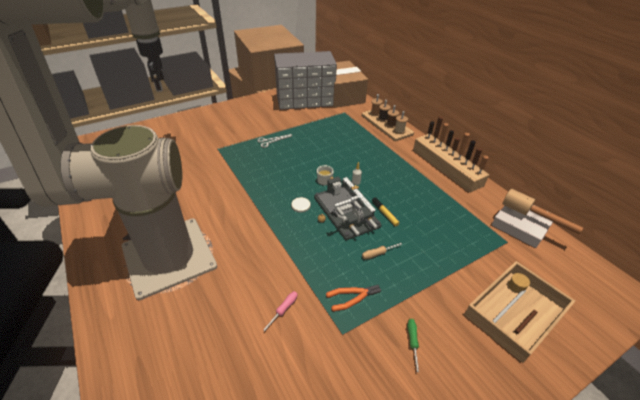

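View pics/top0.png

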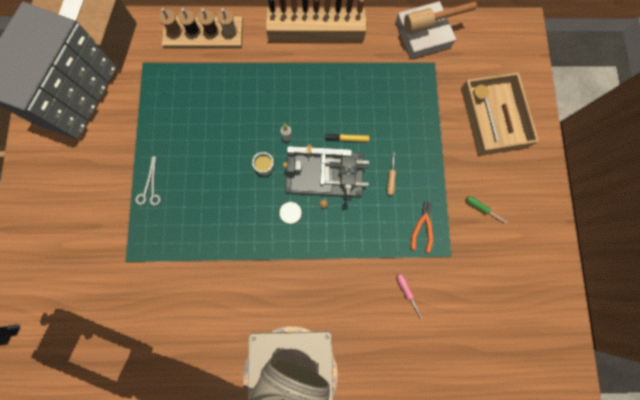

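View pics/wrist0.png

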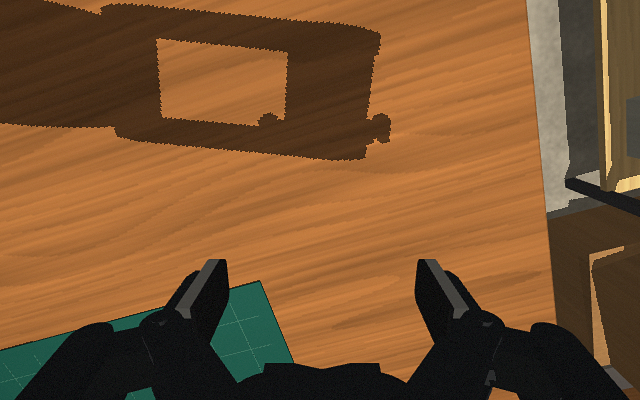

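```bash
cat > h.py <<'E'
import numpy as np,cv2,pickle
from scipy.spatial.transform import Rotation as Ro
def cam(d): return np.array(d["camera_matrix"]),Ro.from_euler('xyz',d["orientation"],degrees=True).as_matrix(),np.array(d["xyz"])
def p2w(d,u,v,z):
    K,R,t=cam(d);q=R@np.linalg.solve(K,[u,v,1.]);return t+q*(z-t[2])/q[2]
def w2p(d,p):
    K,R,t=cam(d);p=np.atleast_2d(p);c=(p-t)@R@K.T;return c[:,:2]/c[:,2:]
def load(n): return pickle.load(open(f"pics/{n}.pkl","rb"))
def snap(r,n,name):
    d=r.snapshot(n);pickle.dump(d,open(f"pics/{name}.pkl","wb"));cv2.imwrite(f"pics/{name}.png",d["pixels"][:,:,::-1]);return d
def crop(name,x0,y0,x1,y1,k):
    im=cv2.imread(f"pics/{name}.png")[y0:y1,x0:x1];cv2.imwrite(f"pics/{name}_c{x0}.png",cv2.resize(im,None,fx=k,fy=k,interpolation=cv2.INTER_CUBIC))
E
python3 - <<'E'
from h import *
crop("top0",240,110,440,220,4);crop("side0",280,150,420,250,5)
d=load("top0")
for n,u,v,z in [("tub",262,162,45),("wheelend",364,175,10),("bladeend",287,175,10),("rgt",289,148,46)]: print(n,p2w(d,u,v,z))
E
```

```text
tub [567.11532526  75.30240211  45.        ]
wheelend [ 536.31931638 -213.30163755   10.        ]
bladeend [538.61123996   8.2644256   10.        ]
rgt [6.07030814e+02 2.67223697e-01 4.60000000e+01]
```

View pics/top0_c240.png

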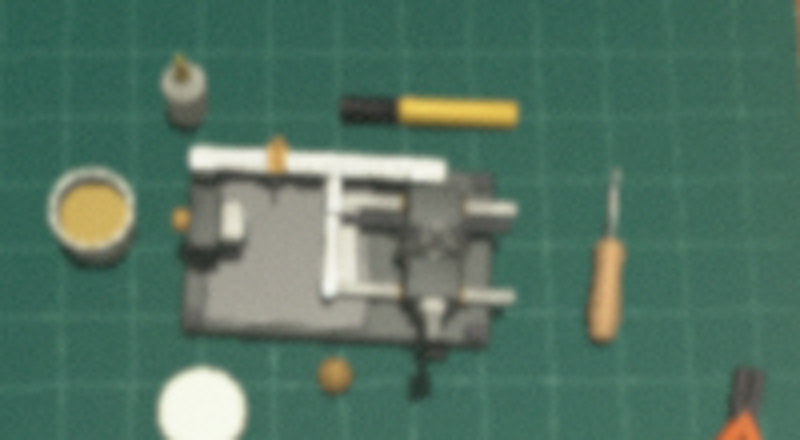

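View pics/side0_c280.png

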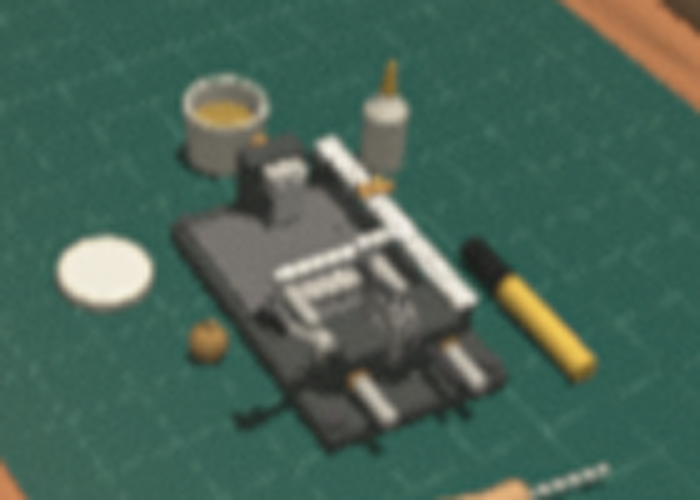

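drive_tool(moves=[[[19,-34,0],2],[[38,-69,0],4],[[57,-104,0],6],[[76,-138,0],8],[[94,-173,0],10],[[112,-207,0],12],[[131,-242,0],14],[[150,-276,0],17]], fingers=0)

```text
time: 0.82
tool_pos: [324.6, 296.3, 253.1]
tcp_rot: [-180.0, 0.0, -179.8]
ft_force: [-0.2, -0.5, -0.1]
finger_gap: 0.5
```

drive_tool(moves=[[[19,-34,0],0],[[38,-69,0],0],[[57,-104,0],0],[[76,-138,0],0],[[94,-173,0],0],[[112,-207,0],0],[[131,-242,0],0],[[150,-276,0],0]])

```text
time: 1.48
tool_pos: [474.7, 20.1, 253.2]
tcp_rot: [180.0, 0.0, -179.9]
ft_force: [0.0, 0.8, 1.1]
finger_gap: 0.2
```

drive_tool(moves=[[[19,-34,0],0],[[38,-69,0],0],[[57,-104,0],0],[[71,-124,0],0],[[71,-124,0],0],[[71,-124,0],0],[[71,-124,0],0],[[71,-124,0],0]])

```text
time: 2.15
tool_pos: [544.9, -100.9, 253.1]
tcp_rot: [180.0, -0.0, -179.8]
ft_force: [-0.2, -0.6, -0.1]
finger_gap: -0.1
```

Run:
```python
from bench import r
from h import *
snap(r,"wrist","w1");s=r.sense();print(s["tool_pos"],s["tcp_rot"],s["ft_force"],s["finger_gap"],s["time"])
```

```text
[ 544.96429223 -100.80639124  253.34050016] [ 1.79987813e+02 -2.67596803e-03 -1.79817071e+02] [1.37350382 0.47490767 0.23927741] 0.014050847074553006 2.2
```

View pics/w1.png

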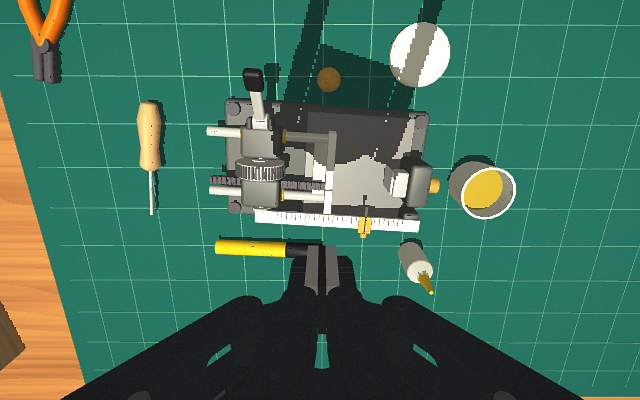

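Run:
```python
from h import *
crop("w1",200,60,460,250,3)
```

```text
(no output)
```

View pics/w1_c200.png

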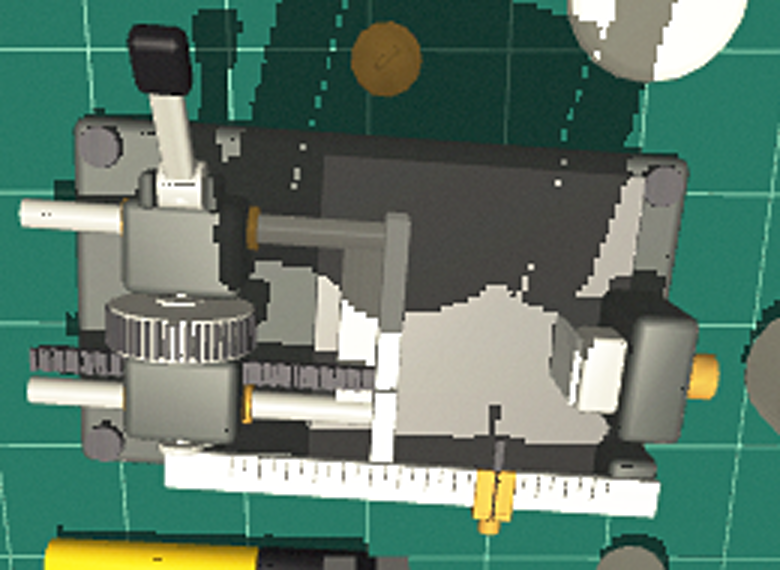

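Run:
```python
from h import *
from scipy.optimize import least_squares
d=load("w1")
px=lambda a,b:(200+a/3,60+b/3)
P=[(-65,-110,16,*px(74,114)),(-65,110,16,*px(690,157)),(65,-110,16,*px(80,463))]
RX=[(46,px(165,447)),(60,px(165,487)),(46,px(660,480)),(60,px(658,517))]
def f(q):
    c=Ro.from_euler('z',q[2],degrees=True).as_matrix();o=[]
    for x,y,z,u,v in P: o+=list((w2p(d,c@[x,y,z]+[q[0],q[1],3])[0]-[u,v]))
    for x,(u,v) in RX:
        l=c.T@(p2w(d,u,v,49)-[q[0],q[1],3]); o.append((l[0]-x)*.9)
    return o
s=least_squares(f,[538,-103,0]);print(s.x,np.round(s.fun,2))
q=s.x;c=Ro.from_euler('z',q[2],degrees=True).as_matrix()
L=lambda u,v,z:np.round(c.T@(p2w(d,u,v,z+3)-[q[0],q[1],3]),1)
for n,a,z in [("lugtopR",(394,460),46),("lugtopL",(370,460),46),("needle",(498,450),46),("needle tip",(494,410),46),("levertip",(162,62),87),("wheel mid",(180,312),70),("fence far R",(410,216),42)]: print(n,L(*px(*a),z))
g=lambda p:c@p+[q[0],q[1],3]
print("wheel top",g([0,-65,70]),"lever",g([-83,-65,87]),g([-99,-65,51]))
im=cv2.imread("pics/w1.png")
for p in [(0,-65,70),(-83,-65,87),(-65,110,16),(-65,-110,16),(65,110,16),(4,68,62),(7,-65,70),(-7,-65,70)]:
    u=w2p(d,g(p))[0];cv2.circle(im,tuple(np.int32(u.round())),2,(0,0,255),1)
cv2.imwrite("pics/w1o.png",cv2.resize(im[60:250,200:460],None,fx=3,fy=3))
```

```text
[546.38318916 -98.0214078   -3.70435629] [-1.29  0.22  1.54  0.32 -0.25 -0.37 -0.8   0.46 -0.06  0.35]
lugtopR [44.6 10.8 46. ]
lugtopL [45.2  2.3 46. ]
needle [38.4 47.5 46. ]
needle tip [23.5 44.5 46. ]
levertip [-83.5 -64.1  87. ]
wheel mid [ -9.8 -61.6  70. ]
fence far R [-41.1   9.8  42. ]
wheel top [ 542.18365738 -162.88560388   73.        ] lever [ 459.35706854 -157.52312484   90.        ] [ 443.3904972  -156.48939394   54.        ]
```

View pics/w1o.png

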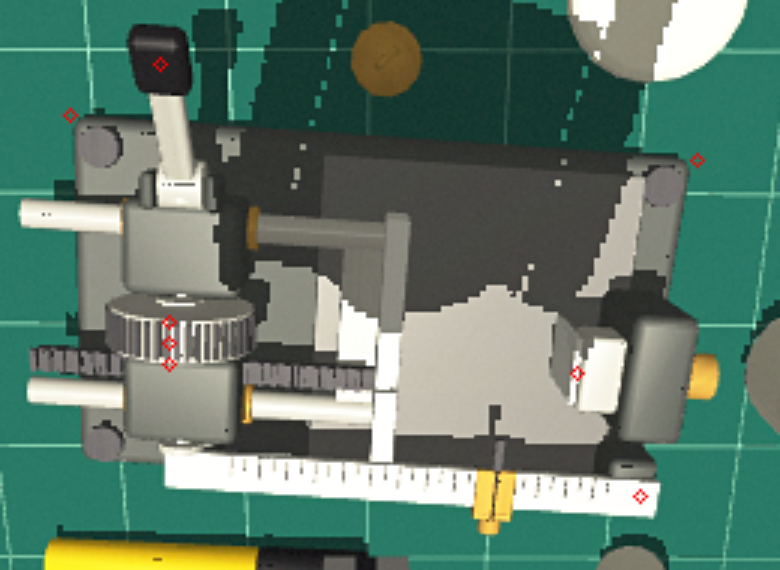

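drive_tool(moves=[[[-1,-20,-20],-2],[[-2,-40,-50],-3.7],[[-2.5,-51,-85],-3.7],[[-2.5,-51,-115],-3.7],[[-2.5,-51,-135],-3.7],[[-2.5,-51,-143],-3.7],[[-2.5,-51,-148],-3.7],[[-2.5,-51,-148],-3.7]])

```text
time: 2.87
tool_pos: [542.8, -152.2, 105.3]
tcp_rot: [180.0, -0.0, 176.5]
ft_force: [-0.3, 0.8, -0.2]
finger_gap: 0.4
```

Run:
```python
from bench import r
from h import *
snap(r,"wrist","w2");s=r.sense();print(s["tool_pos"],s["tcp_rot"],s["ft_force"],s["finger_gap"],s["time"])
```

```text
[ 543.4782086  -152.52872291  106.49096578] [-1.79975852e+02  7.76029477e-02  1.76462923e+02] [-0.21241474  0.26742697  0.34305607] 0.04514032435155242 2.9167
```

View pics/w2.png

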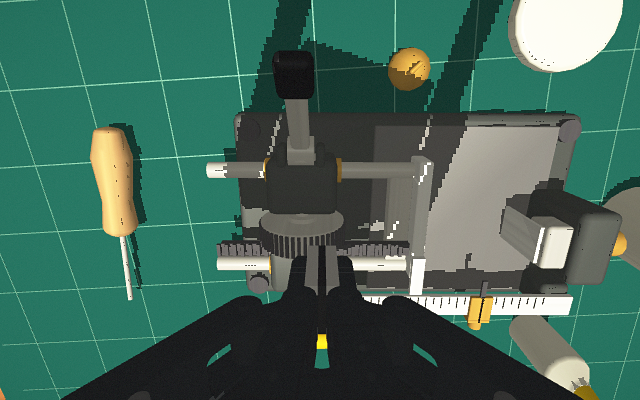

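drive_tool(moves=[[[0,0,-4],0],[[0,0,-7],0],[[0,0,-9],0],[[0,0,-10],0],[[0,0,-10.5],0],[[0,0,-11],0],[[0,0,-11],0],[[0,0,-11],0]])

```text
time: 3.58
tool_pos: [542.9, -152.9, 94.5]
tcp_rot: [-180.0, 0.0, 176.4]
ft_force: [-0.8, 0.6, 1.8]
finger_gap: 0.0
```

drive_tool(moves=[[[0,0,-0.3],0],[[0,0,-0.6],0],[[0,0,-1],0],[[0,0,-1],0],[[0,0,-1],0],[[0,0,-1],0],[[0,0,-1],0],[[0,0,-1],0]])

```text
time: 4.25
tool_pos: [543.0, -153.0, 94.2]
tcp_rot: [-180.0, 0.0, 176.4]
ft_force: [-3.4, 1.0, 8.8]
finger_gap: -0.0
```

Run:
```python
from bench import r
s=r.sense();print(s["tool_pos"],s["ft_force"],s["joint_efforts"])
```

```text
[ 543.01838978 -153.00598886   94.2437647 ] [-3.41600774  1.03489334  8.84867916] [-6.46517985e-02 -5.04740381e+01 -4.37048399e+01  1.11906789e-01
 -1.48832750e+00 -2.34823069e-02]
```

drive_tool(moves=[[[-0.2,-3,0],0],[[-0.4,-6,0],0],[[-0.6,-9,0],0],[[-0.8,-12,0],0],[[-1,-15,0],0],[[-1.2,-18,0],0],[[-1.3,-20,0],0],[[-1.3,-20,0],0]])

```text
time: 4.92
tool_pos: [541.8, -173.5, 94.3]
tcp_rot: [-180.0, 0.0, 176.4]
ft_force: [-3.9, -0.4, 9.3]
finger_gap: -0.2
```

```bash
cat >> h.py <<'E'
Q=[546.38318916,-98.0214078,-3.70435629]
C=Ro.from_euler('z',Q[2],degrees=True).as_matrix()
def L(d,u,v,z): return np.round(C.T@(p2w(d,u,v,z+3)-[Q[0],Q[1],3]),1)
E
python3 - <<'E'
from bench import r
from h import *
snap(r,"wrist","w3");s=r.sense();print(s["tool_pos"],s["tcp_rot"],s["ft_force"],s["finger_gap"],s["time"])
crop("w3",360,130,600,340,3)
E
```

```text
[ 541.81907398 -173.51728973   94.40996263] [-1.79952034e+02  4.95725150e-02  1.76394320e+02] [-4.63536843 -0.20896081  8.21332922] -0.19643504136789605 4.9667
```

View pics/w3_c360.png

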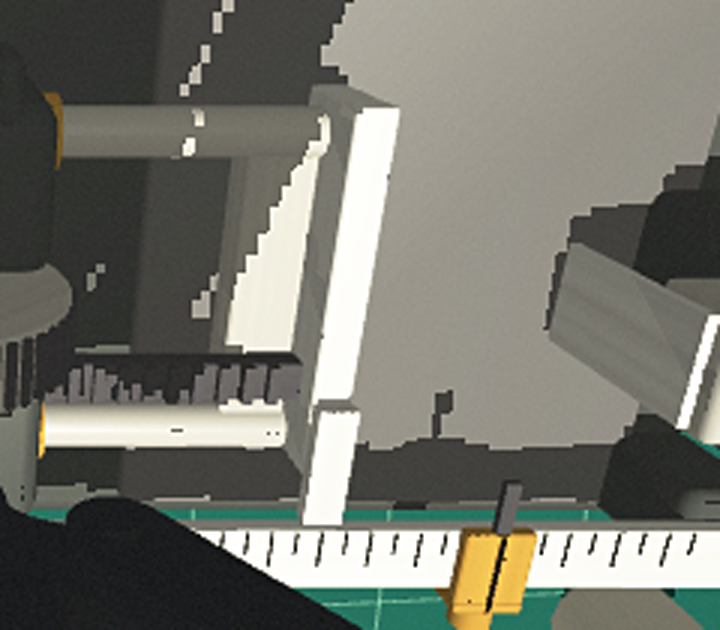

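Run:
```python
from h import *
d=load("w3")
for n,(a,b) in dict(lug1=(342,524),lug2=(358,410),n1=(512,486),n2=(503,533),n3=(498,545),n4=(490,608),clL=(462,532),clR=(536,532)).items(): print(n,[list(L(d,360+a/3,130+b/3,z)) for z in (46,49)])
```

```text
lug1 [[np.float64(45.4), np.float64(17.2), np.float64(46.0)], [np.float64(43.2), np.float64(15.6), np.float64(49.0)]]
lug2 [[np.float64(19.3), np.float64(16.5), np.float64(46.0)], [np.float64(17.6), np.float64(14.8), np.float64(49.0)]]
n1 [[np.float64(36.4), np.float64(49.8), np.float64(46.0)], [np.float64(34.4), np.float64(47.5), np.float64(49.0)]]
n2 [[np.float64(47.5), np.float64(50.2), np.float64(46.0)], [np.float64(45.3), np.float64(48.0), np.float64(49.0)]]
n3 [[np.float64(50.4), np.float64(49.8), np.float64(46.0)], [np.float64(48.1), np.float64(47.5), np.float64(49.0)]]
n4 [[np.float64(66.1), np.float64(51.2), np.float64(46.0)], [np.float64(63.5), np.float64(48.9), np.float64(49.0)]]
clL [[np.float64(47.3), np.float64(41.9), np.float64(46.0)], [np.float64(45.1), np.float64(39.7), np.float64(49.0)]]
clR [[np.float64(47.3), np.float64(56.9), np.float64(46.0)], [np.float64(45.0), np.float64(54.5), np.float64(49.0)]]
```

drive_tool(moves=[[[0,0,5],0],[[1.4,22,5],0],[[1.4,22,1.5],0],[[1.4,22,0],0],[[0.9,14,0],0],[[0.4,6,0],0],[[-0.1,-2,0],0],[[-0.1,-2,0],0]])

```text
time: 5.63
tool_pos: [541.6, -176.6, 93.8]
tcp_rot: [-179.9, 0.1, 176.4]
ft_force: [0.9, -3.1, 4.2]
finger_gap: 0.1
```

Run:
```python
from bench import r
from h import *
snap(r,"wrist","w4");s=r.sense();print(s["tool_pos"],s["tcp_rot"],s["ft_force"],s["finger_gap"],s["time"])
crop("w4",360,130,600,340,3)
```

```text
[ 541.74594209 -176.3406142    93.8130959 ] [-1.79920184e+02  6.86854713e-02  1.76351035e+02] [-1.2570016  -4.25160446  6.50063169] 0.07341798394698605 5.6833
```

View pics/w4_c360.png

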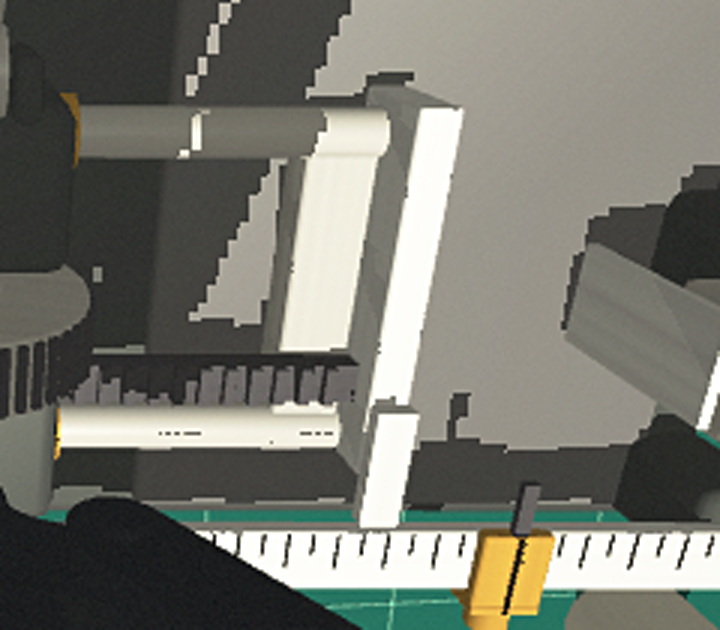

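drive_tool(moves=[[[0,0,5],0],[[1.5,24,5],0],[[1.5,24,1.5],0],[[1.5,24,0],0],[[1,16,0],0],[[0.5,8,0],0],[[0,0,0],0],[[0,0,0],0]])

```text
time: 6.35
tool_pos: [541.5, -176.3, 93.8]
tcp_rot: [-179.9, 0.0, 176.4]
ft_force: [-1.6, -3.3, 7.2]
finger_gap: -0.3
```

Run:
```python
from bench import r
from h import *
snap(r,"wrist","w5");s=r.sense();print(s["tool_pos"],s["tcp_rot"],s["ft_force"],s["finger_gap"],s["time"])
crop("w5",360,130,600,340,3)
d=load("w4");print(L(d,360+402/3,130+525/3,46),L(d,360+521/3,130+533/3,49))
```

```text
[ 541.57411095 -176.14962836   93.82249338] [-1.79926676e+02  4.05556575e-02  1.76367969e+02] [-3.04816914 -4.65956643  7.18951852] -0.31356038417476256 6.4
[45.3 25.9 46. ] [44.9 47.9 49. ]
```

View pics/w5_c360.png

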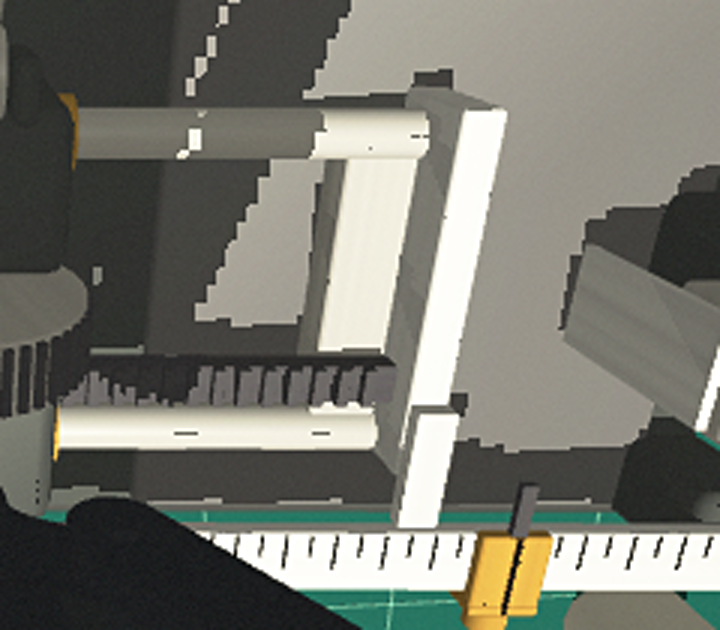

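drive_tool(moves=[[[0,0,5],0],[[1.5,24,5],0],[[1.5,24,1.5],0],[[1.5,24,0],0],[[1,16,0],0],[[0.5,8,0],0],[[0,0,0],0],[[0,0,0],0]])

```text
time: 7.07
tool_pos: [541.5, -176.4, 93.8]
tcp_rot: [-179.9, 0.0, 176.4]
ft_force: [-1.5, -3.2, 6.8]
finger_gap: -0.0
```

Run:
```python
from bench import r
from h import *
snap(r,"wrist","w6");s=r.sense();print(s["tool_pos"],s["tcp_rot"],s["ft_force"],s["finger_gap"],s["time"])
crop("w6",360,130,600,340,3)
```

```text
[ 541.55153155 -176.19727466   93.80083107] [-1.79924431e+02  3.84063041e-02  1.76366186e+02] [-1.95146379 -4.06079676  7.07675919] 0.030365769166599253 7.1167
```

View pics/w6_c360.png

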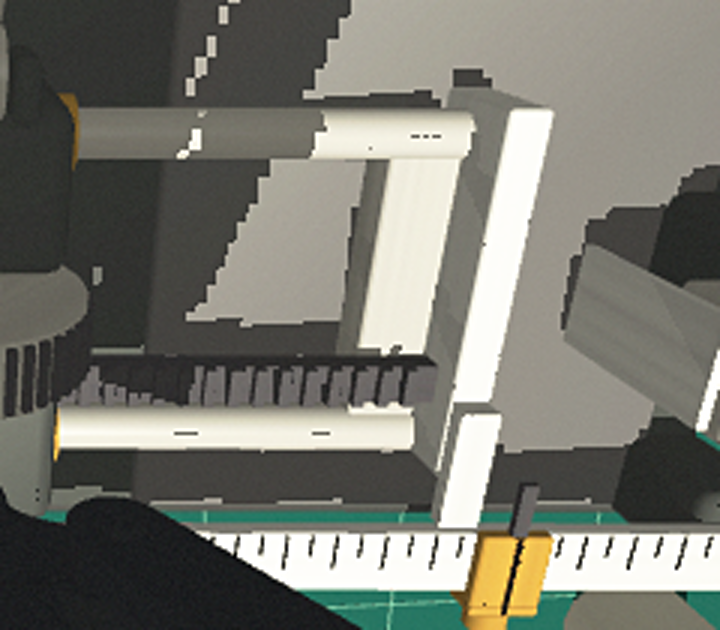

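drive_tool(moves=[[[0,0,5],0],[[1,17,5],0],[[1,17,1.5],0],[[1,17,0],0],[[0.7,11,0],0],[[0.3,6,0],0],[[0,1,0],0],[[0,1,0],0]])

```text
time: 7.78
tool_pos: [541.7, -174.8, 94.1]
tcp_rot: [-180.0, 0.1, 176.4]
ft_force: [-1.9, -2.1, 8.9]
finger_gap: 0.3
```

drive_tool(moves=[[[0,0,5],0],[[0,0,15],0],[[0,30,40],0],[[0,70,70],0],[[0,110,80],0],[[0,130,80],0],[[0,130,80],0],[[0,130,80],0]])

```text
time: 8.45
tool_pos: [541.5, -42.5, 174.0]
tcp_rot: [-180.0, 0.0, 176.6]
ft_force: [-0.5, -0.5, -0.3]
finger_gap: 0.1
```

Run:
```python
from bench import r
from h import *
snap(r,"wrist","w7");s=r.sense();print(s["tool_pos"],s["tcp_rot"],s["ft_force"],s["finger_gap"],s["time"])
```

```text
[541.24192975 -43.54952924 173.40853421] [-1.79976789e+02 -1.11917756e-02  1.76514896e+02] [0.45754232 0.22399632 1.09819997] 0.38979825361129294 8.5
```

View pics/w7.png

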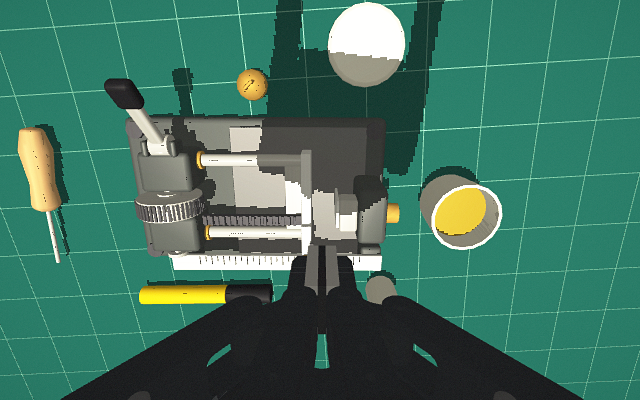

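drive_tool(moves=[[[30,0,0],0],[[60,0,0],0],[[60,0,0],0],[[60,0,0],0],[[60,0,0],0],[[60,0,0],0],[[60,0,0],0],[[60,0,0],0]])

```text
time: 9.17
tool_pos: [601.0, -44.2, 173.7]
tcp_rot: [-180.0, 0.0, 176.4]
ft_force: [-0.1, 0.5, -0.5]
finger_gap: 0.0
```

Run:
```python
from bench import r
from h import *
snap(r,"wrist","w8");crop("w8",220,80,420,280,4)
```

```text
(no output)
```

View pics/w8_c220.png

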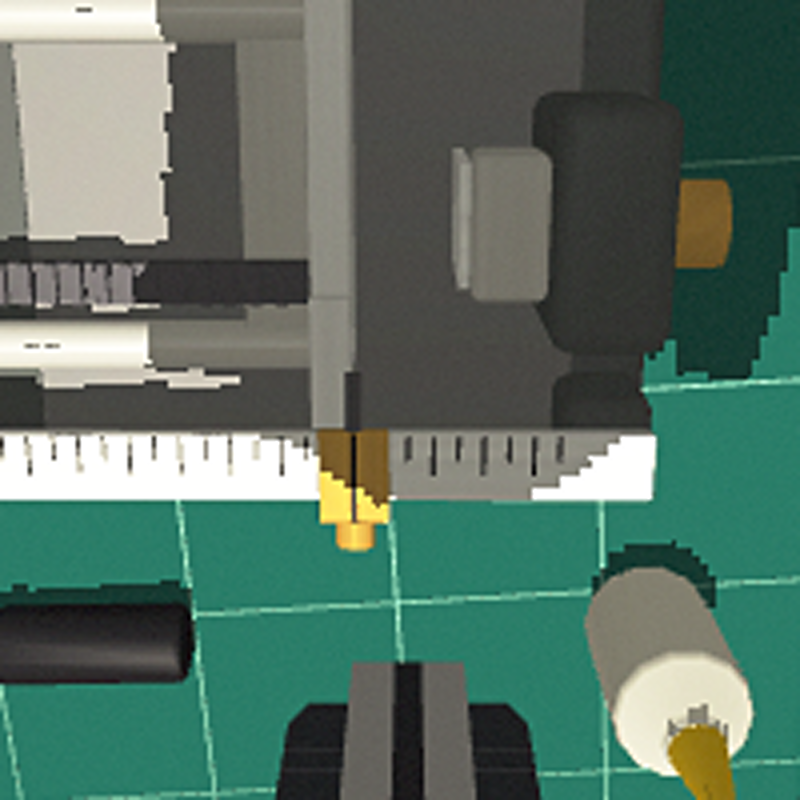

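Run:
```python
from h import *
im=cv2.imread("pics/w8.png")[145:215,285:330]
cv2.imwrite("pics/w8z.png",cv2.resize(im,None,fx=10,fy=8,interpolation=cv2.INTER_NEAREST))
d=load("w8")
for r_ in (160,165,170,176,182,186,192,198): print(r_,cv2.imread("pics/w8.png",0)[r_,296:318])
for u,v,z in [(308.3,165,46),(308.2,180,49),(308.2,180,46)]: print(L(d,u,v,z))
```

```text
160 [111 129 140 138 136 136 136 135 137 138 135 118 110  69  71  70  71  72
  72  73  71  71]
165 [126 128 138 137 136 136 133 134 139 138 135 128 121  69  72  73  72  72
  72  74  73  73]
170 [109 118 141 136 137 134 133 136 137 137 134 125  94  70  68  71  72  72
  69  73  73  72]
176 [ 69  92 143 138 137 135 135 133 137 143  66  49  49  51  65  72  72  70
  73  70  70  71]
182 [ 67  73 144 138 134 135 134 133 136 141  68  48  47  49  64  70  71  69
  72  71  70  70]
186 [ 65  72 147 143 141 139 139 138 141 146  66  46  47  48  65  71  69  70
  67  69  67  67]
192 [161 255 157 115  90  93  96  94  93  98  99  78   4 102  99  95  94  92
  94  94  89 125]
198 [254 255 255 229 225 230 235  95  90  97 100  77  10 102  97  96  95  91
  95  94  90 106]
[27.5 47.3 46. ]
[38.7 47.2 49. ]
[39.5 47.1 46. ]
```

View pics/w8z.png

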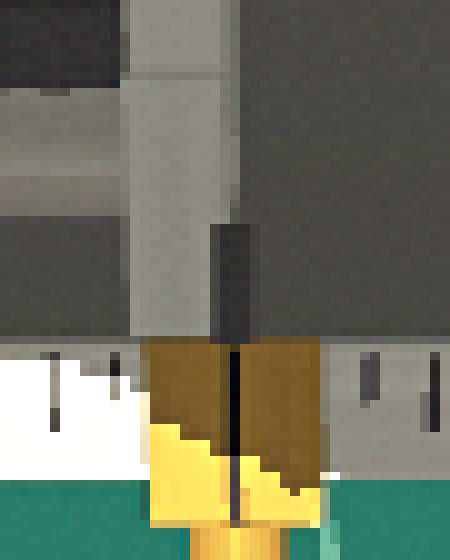

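drive_tool(moves=[[[-30,-23,0],0],[[-60,-46,0],0],[[-90,-69,0],0],[[-120,-92,0],0],[[-146,-113,0],0],[[-146,-113,-20],0],[[-146,-113,-43],0],[[-146,-113,-43],0]])

```text
time: 9.88
tool_pos: [452.5, -156.3, 126.7]
tcp_rot: [179.9, -0.3, 176.3]
ft_force: [-0.9, 0.8, -1.2]
finger_gap: -0.1
```

Run:
```python
from bench import r
from h import *
snap(r,"wrist","w9");snap(r,"side","s9");crop("s9",280,130,440,250,4)
```

```text
(no output)
```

View pics/w9.png

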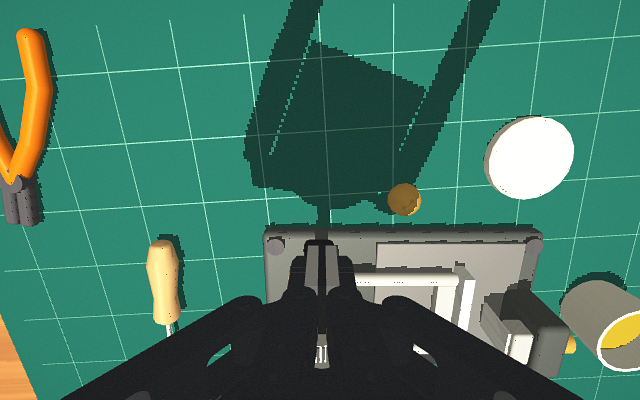

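View pics/s9_c280.png

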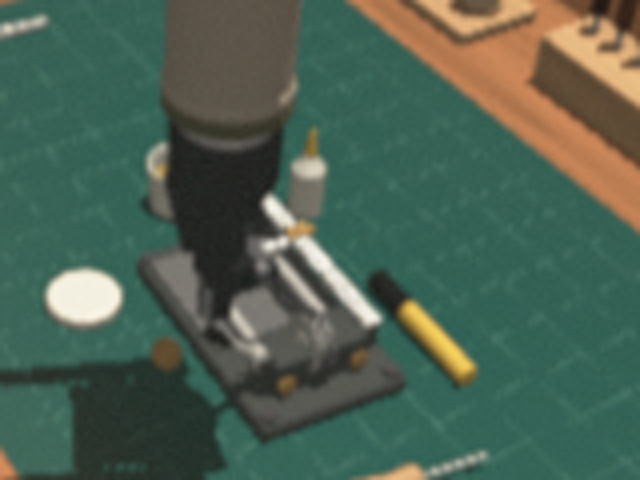

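drive_tool(moves=[[[0,0,-6],0],[[0,0,-12],0],[[-2,0,-18],0],[[-4,0,-24],0],[[-6,0,-30],0],[[-8,0.5,-36],0],[[-10,0.5,-41],0],[[-10,0.5,-41],0]])

```text
time: 10.65
tool_pos: [444.6, -156.0, 88.0]
tcp_rot: [180.0, -0.1, 176.4]
ft_force: [-0.4, 0.3, -0.4]
finger_gap: -0.1
```

drive_tool(moves=[[[-1,0,-4],0],[[-2,0,-8],0],[[-2,0,-11],0],[[-2,0,-13],0],[[-2,0,-14],0],[[-2,0,-14.5],0],[[-2,0,-14.5],0],[[-2,0,-14.5],0]])

```text
time: 11.32
tool_pos: [443.1, -156.4, 75.6]
tcp_rot: [180.0, -0.1, 176.4]
ft_force: [-8.0, 1.7, 13.6]
finger_gap: -0.1
```

drive_tool(moves=[[[0,0,3],0],[[0,0,10],0],[[0,0,40],0],[[0,0,75],0],[[20,20,100],0],[[40,40,100],0],[[60,60,110],0],[[80,80,110],0]])

```text
time: 11.98
tool_pos: [525.4, -75.8, 187.6]
tcp_rot: [-180.0, 0.2, 176.4]
ft_force: [0.1, -1.7, 1.2]
finger_gap: 0.0
```

drive_tool(moves=[[[25,15,0],0],[[50,30,0],0],[[75,45,0],0],[[75,45,0],0],[[75,45,0],0],[[75,45,0],0],[[75,45,0],0],[[75,45,0],0]])

```text
time: 12.65
tool_pos: [597.8, -32.1, 185.1]
tcp_rot: [-180.0, 0.0, 176.4]
ft_force: [-0.5, 0.1, -0.1]
finger_gap: -0.1
```

Run:
```python
from bench import r
from h import *
snap(r,"wrist","w10");crop("w10",180,60,440,260,3)
s=r.sense();print(s["tool_pos"],s["ft_force"],s["time"])
d=load("w10");im=cv2.imread("pics/w10.png")
u=w2p(d,C@[-99,-65,51]+[Q[0],Q[1],3])[0];print((u-[180,60])*3,u)
u=w2p(d,C@[-83,-65,87]+[Q[0],Q[1],3])[0];print((u-[180,60])*3)
```

```text
[597.92147925 -32.03311061 185.16656795] [ 0.00516261 -0.77456096  0.60904219] 12.7
[-174.09902734 -226.52665257] [121.96699089 -15.50888419]
[-266.18087768 -188.77283335]
```

View pics/w10_c180.png

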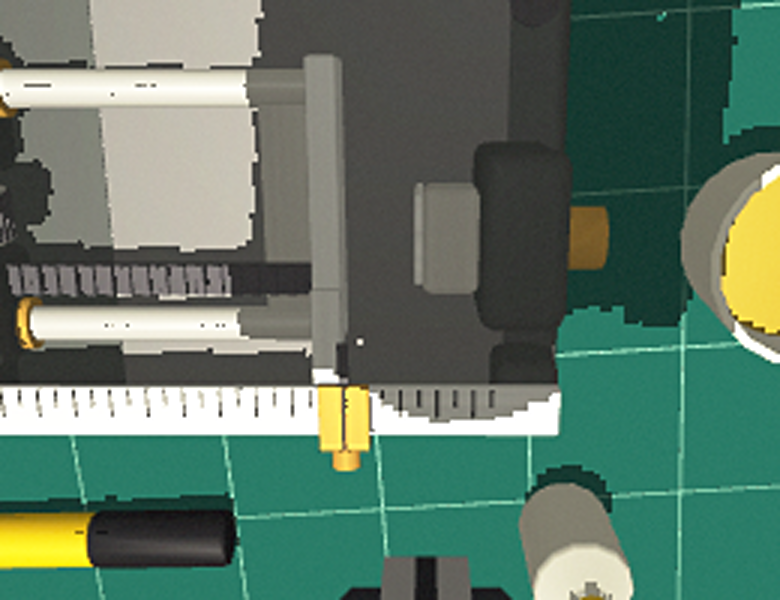

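View pics/w10.png

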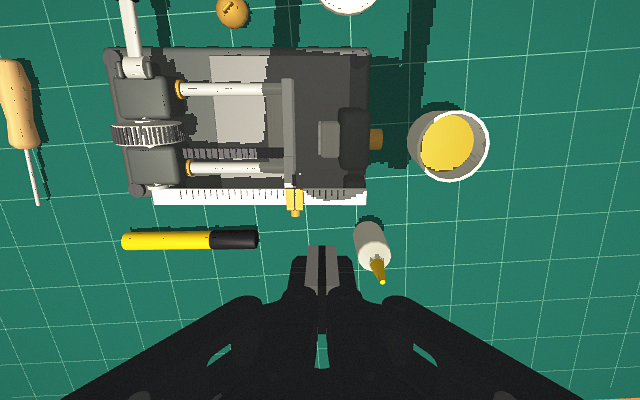

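Run:
```python
from h import *
g=cv2.imread("pics/w10.png",0);d=load("w10")
for v in (145,150,156,160,166,170,174,177,180,183,186,190,195,200): print(v,g[v,280:306])
p=lambda x,y,z:w2p(d,C@[x,y,z]+[Q[0],Q[1],3])[0]
for x,y,z in [(30,47,46),(40,47,46),(40,48,46),(40,47,49),(30,47,19),(52,47,50)]: print(x,y,z,p(x,y,z))
```

```text
145 [114 115 115 115 136 136 136 142 138 140 138 139 136 115 114  95  70  74
  73  73  72  73  71  71  72  70]
150 [ 49  51  47  57 141 142 137 138 140 136 138 141 137 119 117  97  72  73
  72  70  70  71  71  73  73  71]
156 [ 51  48  47  58 122 116 117 114 117 115 114 116 115 116 113 106  71  73
  73  71  69  71  72  72  70  68]
160 [110 115 112 118 139 136 134 133 134 135 136 136 137 114 115 108  67  72
  70  72  75  70  71  70  71  71]
166 [122 121 122 120 139 136 135 135 132 134 137 137 136 113 114 118  66  71
  72  71  68  74  69  72  72  71]
170 [115 113 113 106 142 135 136 135 131 134 135 136 134 122 111 104  68  68
  67  71  69  69  69  68  70  70]
174 [204 203 202 205 141 137 137 133 132 131 136 142  90  84  66  60  69  68
  62 219 224  71  71  71  70  71]
177 [ 64  55 210 211 140 135 136 132 132 135 136 140  67  45  48  47  72  70
  73  71  69  69  69  71  70  70]
180 [ 69  67  69  65 121 140 135 134 131 133 134 139  69  46  51  47  70  69
  70  72  68  71  69  71  69  69]
183 [ 70  69  68  57 243 255 255 255 255 255 255 148  65  47  54  50  63  68
  71  70  68  72  70  69  71  68]
186 [ 68  68  69  59 163 255 255 255 255 255 255 255 251 133 138 143  61  68
  70  69  70  68  69  70  68  65]
190 [255 255 255 155 255 255 218 225 225 227 228 230 232 213  75 238 233 229
 228 228 232 235 198 137 132 135]
195 [254 255 255 140 255 255 225 220 223 224 223 226 229 210  74  82 230 226
 223 222 226 227 208 107 255 255]
200 [254 254 254 254 255 255 220 219 219 220 223 224 226 230  71 209 227 223
 221 220 223 226 216 107 255 255]
30 47 46 [293.90549353 169.84000033]
40 47 46 [294.22595504 181.72338429]
40 48 46 [295.44296664 181.72374972]
40 47 49 [293.93069536 182.70767543]
30 47 19 [296.35861763 162.80812986]
52 47 50 [294.21652396 197.11758859]
```

drive_tool(moves=[[[-30,0,10],0],[[-60,0,20],0],[[-90,-20,40],0],[[-110,-40,60],0],[[-110,-60,60],0],[[-110,-60,60],0],[[-110,-60,60],0],[[-110,-60,60],0]])

```text
time: 13.37
tool_pos: [488.1, -91.3, 244.6]
tcp_rot: [180.0, -0.0, 176.4]
ft_force: [0.0, 0.1, -0.7]
finger_gap: 0.1
```

Run:
```python
from bench import r
from h import *
d=snap(r,"wrist","w11");im=cv2.imread("pics/w11.png")
for p,c in [((-99,-65,51),(0,0,255)),((-83,-65,87),(255,0,255))]:
    u=w2p(d,C@list(p)+[Q[0],Q[1],3])[0];cv2.circle(im,tuple(np.int32(u.round())),3,c,1);print(u)
cv2.imwrite("pics/w11o.png",im);s=r.sense();print(s["tool_pos"],s["qd"].round(2),s["time"])
```

```text
[249.55293615 132.55537898]
[242.04271468 156.56033613]
[488.15142704 -90.98822028 244.29827223] [ 0.7   0.62 -0.14 -0.01 -0.02 -0.11] 13.4167
```

View pics/w11o.png

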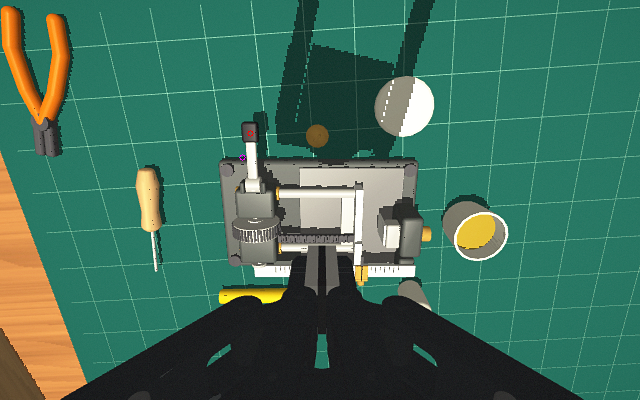

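The lever's black end at pixel (250,132) lies on the predicted flat position, and the nearby objects look undisturbed. I'm handing in.

```bash
python3 -c "
from bench import r
print(r.hand_in())"
```

```text
the job is handed in; nothing more can be done
None
```

The fence is set on the index needle, the lock lever is down, and the job is handed in. No verdict was reported.

- **Fence:** I rolled the wheel with the closed fingertips in five strokes; the force read between strokes was about 4 to 9 N. The fence moved about 36 mm. In close views before and after locking, its leading edge is about 0.5 to 0.8 mm short of the needle's middle. The limit is 2.5 mm, so I did not make a final correcting stroke.
- **Lock lever:** I pressed it down until it stopped, at about 14 N, with the fingertip at the flat height. The last picture shows the black end where the flat position should be.
- **Surroundings:** The hand was clear at about 245 mm when I handed in, and the wrist force read about zero. The index clip and the things around the cutter look unmoved, though I judged that by eye and did not measure them. The forceps were not in the last views.

No check failed. The readings of the needle's position along the rule differed by about 1 mm between views. I put this down to viewing angle and calibration, and used the near-overhead views for the final reading.

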